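# Cover the test bath and hold a coupon in it through the slot

### The arm

A 6-joint arm with a two-finger parallel gripper is mounted at the origin on a cart in front of the work surface, level with it; the furniture and walls round the work are solid. World frame = base frame: x ahead of the robot, y to its left, z up, the work surface at z = 0. Lengths are in m, angles in rad, forces in N, time in s.
With the tool pointing down it reaches from about 0.25 to 0.775 m from the base axis. Payload 4 kg.
Tool frame: the origin (TCP) lies midway between the tips of the shut fingers; the grasp point (between the pads) lies 19 mm behind it; z points along the fingers, y is the line along which they close (so a half turn about z gives the same grasp; the last joint's range is limited). The gripper opens to 85 mm and grips with 20 to 120 N. Pads are 22 mm wide; open, the fingers measure 114 mm over their backs; the gripper's body (76 mm by 85 mm) begins 54 mm behind the grasp point. The pads swing forward as they close: fully open they stand 13 mm farther back than shut.
Start: joints at [-1.354, 0.087, 1.371, -0, 1.684, -0.103], TCP at [0.173, -0.522, 0.231] pointing down, gripper open.
Joint ranges: [-3.1, 3.1], [-0.76, 2.03], [0.27, 2.55], [-1.08, 4.22], [0.17, 2.65], [-2.57, 2.57]. Speed limits (rad/s): [2.79, 2.79, 3.14, 3.14, 3.14, 3.14].

### API

Orientations are given as a unit quaternion [w, x, y, z].
In Python, from rig import r gives the robot as it stands.
- The arm moves only by the shell command python3 -m handwheel 'ROWS'. ROWS is rows parted by semicolons, their numbers by spaces, 1 to 5 of them, each of 7 numbers: the finger opening in m, then dx, dy, dz in m, then a rotation vector rx, ry, rz in rad; each row shifts and turns the commanded pose from where the row before left it, along the tool's axes as they then stand; what a row does not reach is not made up. A row lasts 1/10 s, in which the tool goes at most 0.05 m and 0.15 rad, less where a joint would pass 70% of its speed; a pose out of reach is approached as far as the arm can. The fingers move at their own pace and stop on an object; the grip force is fixed at half the most. Time passes only in rows, so rows that do not move let the fingers close. It prints the time, the measured TCP pose, the force, the opening and the grip force at its end.
- r.read_state(): the state, without advancing time (a new reading comes with each control period).
- r.read_camera(name): name is "scene" or "top"; returns the picture (420x560x3 uint8, red, green, blue); there is no depth.
- r.camera_info(name): a dict with "fx", "fy", "cx", "cy" (pixels), "extrinsics" (4x4, takes a point from world to camera coordinates). Camera axes: x right, y down, z forward; pixel columns grow to the right and rows downward; lengths in m; the calibration is good to about 2 mm. A picture is of the moment at which its call begins. camera_info takes no time and is no camera call.
- r.close_job(): hands the job in; it is judged then, once.
Trained networks look in the newest picture that a camera, given by its name, has taken for a name from the list of things; names that differ only in an ending like _2 or _b are one class to them, and where a whole thing is asked for, a point or a joint stands for the part that bears it (a point fixed in the world has none). Each returns a list of dicts, best first, with "conf" (0 to 1); they miss things now and then, are a little off and sometimes report something else, mostly with a low value. They report only what shows in the picture. A call takes as long as a camera call. They do not tell look-alikes from the thing itself.
- r.spot_in(camera, target): "position" ([column, row] in pixels, amid what is visible of it).
- r.trace(camera, target): "pixels" (420x560 bool, what is visible of it) and "position" ([column, row] in pixels, amid what is visible of it).
- r.place_of(camera, target): "position" ([column, row] in pixels: a listed point, or the origin of a listed thing).
The state is a dict: "time": time; "joints": joint angles; "qvel": joint speeds; "tau": joint torques, N m; "ee_pos": TCP position; "ee_rot": TCP orientation; "force": force on the tool from outside, world axes, zero at the start; "torque": the same for the moment, N m; "gripper_width": finger opening in m; "gripper_force": force on a finger pad.
Only numpy, scipy, OpenCV 4.12 (cv2) and the standard library are available. Lean on these libraries where they do the work, as an engineer would, in place of code of your own. Each camera call takes 0.05 s, during which the arm holds its last target. There are 200 camera calls.

### The job

Set the round slotted cover onto the rim of the open steel bath so that it sits fully home and level, and let go of it. Then take the test coupon with the narrower grip and blade out of the rack, pass its steel blade down through the slot in the cover, and finish while still holding it there in the gripper: the coupon upright, more than half of the blade below the cover, the black grip clear above the cover, and the blade hanging free without pressing on the cover or the bath. Leave the wider coupon in the rack and the bottle and the tape roll where they are.

Things in the scene. Friction and masses are not known exactly. Their poses are not given: they have to be found in the camera images.
- bath: Open round steel pot, fixed, 120 mm outside and 110 mm inside diameter, on a base disc 140 mm in diameter; two small lug handles on its sides, 58 mm up and reaching 74 mm from the axis. Origin: centre of the underside, at worktop height; z up. Rim 90 mm, inner floor 10 mm above the origin.
- bath_rim (a point): Centre of the bath's mouth, at the height of the rim, 90 mm above the worktop.
- cover: Loose grey plastic cover on the worktop, right way up: disc 128 mm across, z = 9 to 15 mm, over a locating ring (105 mm outside, 9 mm high; 2.5 mm clearance in the bath's mouth). Origin: centre of the ring's lower edge, 9 mm below the rim when seated; z up. Bar handle on top at x = -16 mm, top at z = 50 mm. Through slot at x = +30 mm. 160 g nominal. Any yaw on the bath will do.
- cover_handle (a point): Grip point in the cover's bar handle (12 mm thick along the cover's x, 52 mm long along y), 23 mm above the disc top and 12 mm below the handle's top. Axes as the cover: pinch along x. A tall water bath stands behind the cover (front face beyond x = 0.60 m in the robot's frame, right of y = -0.12 m): keep the gripper and wrist in front of it.
- cover_slot (a point): Centre of the slot in the cover, at the level of the disc top; same axes as the cover (the slot's 34 mm length runs along y, its 10 mm width along x).
- rack: Aluminium bridge rack, fixed, 60 x 156 mm, top face at 100 mm. Two equal slots through its 8 mm top plate at y = +38 and -38 mm, each 10 mm along x and 48 mm along y; a coupon hangs in each, the lower end of its grip resting on the top face. Which coupon is in which slot varies. Origin: centre of the underside; z up.
- coupon_narrow: The coupon to use: steel blade 6 mm thick (x), 30 mm wide (y), 75 mm long, tip slightly tapered, hanging upright below a black grip block 20 mm thick (x), 36 mm long (y), 45 mm high; 130 g nominal; the same after a half turn about z. Origin: centre of the blade's tip; z up; grip from z = 75 to 120 mm. 2 mm clearance on each side in the cover's slot.
- coupon_narrow_grip (a point): Grip point in the narrow coupon's grip block, 102 mm above the blade tip (27 mm above the grip's lower end); pinch along the coupon's x, 20 mm.
- coupon_wide: The other coupon, to be left in the rack: same shape but blade 44 mm wide and grip block 52 mm long. Origin: centre of the blade's tip.
- bottle: Bystander: square white sample bottle with black cap, 49 x 49 x 116 mm, standing behind the bath. Origin: centre of its underside.
- tape_roll: Bystander: roll of tape lying flat, 98 mm in diameter, 25 mm high, behind the bath. Origin: centre of its underside.
There are look-alikes about, which are no part of the job. Leave any blue or orange look-alike of the coupon_narrow alone.

How it is judged:
On the way, in this order (a step that is already met when the one before it is completed fails the run):
1. the cover is seated level on the bath's rim and let go (z of cover in the frame of bath_rim between -0.012 and -0.0065 m and horizontal distance between cover and bath_rim below 0.006 m and angle between cover's own z axis and vertical below 0.035 rad and contact force between the fingers and cover below 0.2 N), for 0.3 s.
2. the narrow coupon's blade is through the slot of the seated cover (z of cover in the frame of bath_rim between -0.012 and -0.0065 m and horizontal distance between cover and bath_rim below 0.006 m and angle between cover's own z axis and vertical below 0.035 rad and horizontal distance between coupon_narrow and cover_slot below 0.007 m and z of coupon_narrow in the frame of cover_slot between -0.072 and -0.035 m and angle between the y axis of coupon_narrow and the y axis of cover, either way round below 0.2 rad and angle between coupon_narrow's own z axis and vertical below 0.12 rad), for 0.3 s.
At the end, for the whole second after the job is handed in: Cover on the rim: height within 2.5 mm, centred within 6 mm, level within 2 degrees, not touched by the fingers. Narrow coupon gripped, at rest, upright within 7 degrees, in the slot, tip 35 to 72 mm below the cover top, under 3 N on the cover, off the bath. Wide coupon and bystanders in place (all of step 2 and contact force between the fingers and cover below 0.2 N and contact force between the fingers and coupon_narrow above 3 N and contact force between coupon_narrow and cover below 3 N and contact force between coupon_narrow and bath below 0.3 N and linear speed of coupon_narrow below 0.02 m/s and distance of coupon_wide from where it was at the start of the episode below 0.02 m and distance of each of bottle, tape_roll from where it was at the start of the episode below 0.03 m); the arm keeps its last pose, push and grip.
It fails at once if the wide coupon is taken from its place (moved over 20 mm) (distance of coupon_wide from where it was at the start of the episode above 0.02 m).
It fails at once if the bottle or the tape roll is pushed away (over 30 mm) (distance of any of bottle, tape_roll from where it was at the start of the episode above 0.03 m).
It also fails if it takes over 67 s, if anything falls off the work surface, if the arm or the gripper's body presses on something with over 40 N, if the wrist force passes 120 N, or if a joint passes its speed limit or range.

## Working session

There is one attempt and no reset: what is moved stays moved. The work goes in short steps, Python scripts to look and compute and a shell command to move; the robot and the scene stay as the last step left them, time stands still between calls to the robot, and variables do not carry over. Pictures are saved under pics/ and viewed, at most 10 in all, crops included, and the job is handed in when it is done.

```bash
mkdir -p pics; ls; cat > h.py <<'E'
import numpy as np, cv2
from rig import r
def shot(c,fn=None):
    im=r.read_camera(c)
    if fn: cv2.imwrite('pics/'+fn,im[:,:,::-1])
    return im
def P(c):
    i=r.camera_info(c); K=np.array([[i['fx'],0,i['cx']],[0,i['fy'],i['cy']],[0,0,1]])
    return K@np.array(i['extrinsics'])[:3]
def tri(a,b):
    X=cv2.triangulatePoints(P('scene'),P('top'),np.array(a,float).reshape(2,1),np.array(b,float).reshape(2,1))
    return (X[:3]/X[3]).ravel()
def atz(c,p,z):
    M=P(c); A=np.c_[M[:,0],M[:,1],-np.array([p[0],p[1],1])]
    return np.linalg.solve(A,-(M[:,2]*z+M[:,3]))[:2]
def proj(c,X):
    q=P(c)@np.r_[X,1]; return q[:2]/q[2]
E
python3 - <<'E'
from h import *
np.set_printoptions(precision=4,suppress=True)
shot('scene','s0.png'); shot('top','t0.png')
for n in ['bath_rim','bath','cover','cover_handle','cover_slot','rack','coupon_narrow','coupon_narrow_grip','coupon_wide','bottle','tape_roll']:
    d={c:r.place_of(c,n) for c in('scene','top')}
    for c in d: print(n,c,[(np.round(x['position'],1).tolist(),round(x['conf'],2)) for x in d[c]])
    if d['scene'] and d['top']: print('   ',tri(d['scene'][0]['position'],d['top'][0]['position']))
print(r.read_state())
for c in('scene','top'): print(r.camera_info(c))
E
```

```text
pics
bath_rim scene [([290.2, 212.5], 0.98), ([201.3, 242.8], 0.31)]
bath_rim top [([287.6, 226.8], 0.96)]
    [0.5351 0.0144 0.0884]
bath scene [([291.6, 240.4], 0.73), ([275.6, 213.9], 0.69)]
bath top [([285.6, 232.0], 0.84)]
    [ 0.5319  0.017  -0.0044]
cover scene [([369.3, 206.1], 0.77)]
cover top [([402.1, 234.2], 0.86)]
    [ 0.52   -0.3175 -0.0099]
cover_handle scene [([372.1, 196.5], 0.63)]
cover_handle top [([404.6, 241.3], 0.62)]
    [ 0.4979 -0.3089  0.0379]
cover_slot scene [([369.5, 196.6], 0.78)]
cover_slot top [([404.0, 223.4], 0.88)]
    [ 0.5402 -0.3238  0.0163]
rack scene [([213.9, 274.1], 0.96), ([375.6, 197.4], 0.56)]
rack top [([188.4, 231.9], 0.58)]
    [0.5337 0.2921 0.01  ]
coupon_narrow scene [([245.1, 291.7], 0.96), ([206.5, 279.8], 0.9), ([197.9, 320.2], 0.57), ([275.0, 276.1], 0.57)]
coupon_narrow top [([228.3, 267.3], 0.64), ([327.0, 259.4], 0.63), ([174.1, 235.0], 0.61), ([148.4, 266.3], 0.55), ([197.3, 271.2], 0.55)]
    [ 0.4569  0.2084 -0.0523]
coupon_narrow_grip scene [([201.2, 245.3], 0.9), ([342.9, 202.5], 0.84), ([196.9, 280.5], 0.65), ([276.7, 
[... 927 characters left out ...]
 'torque': array([-0.0129,  0.0053,  0.071 ]), 'gripper_force': 0.0, 'gripper_width': 0.08530329129847795}
{'fx': 489.077846581115, 'fy': 489.077846581115, 'cx': 279.3610245129509, 'cy': 212.64261601199652, 'extrinsics': array([[-0.6529, -0.757 , -0.0268,  0.3981],
       [-0.358 ,  0.3396, -0.8698,  0.2635],
       [ 0.6675, -0.5583, -0.4927,  1.1067],
       [ 0.    ,  0.    ,  0.    ,  1.    ]])}
{'fx': 522.9405030428454, 'fy': 522.9405030428454, 'cx': 274.2723680113155, 'cy': 219.08874150814862, 'extrinsics': array([[-0.0115, -0.9999, -0.0077,  0.0543],
       [-0.9875,  0.0125, -0.1569,  0.5602],
       [ 0.1569,  0.0058, -0.9876,  1.4031],
       [ 0.    ,  0.    ,  0.    ,  1.    ]])}
```

View pics/s0.png

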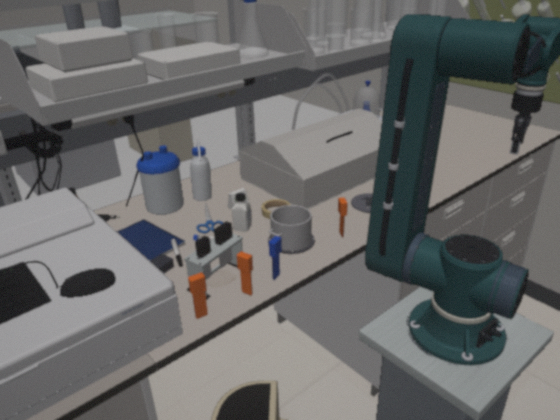

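View pics/t0.png

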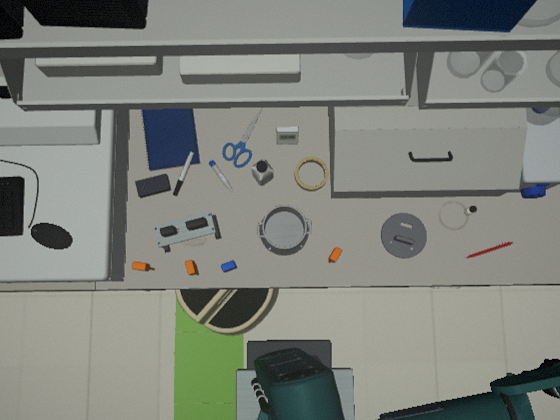

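The top view shows the bath at about (285,228), the cover at (404,235) with its handle at (403,240), and the rack at (187,231) with black grips at (168,231) and (200,224). The orange and blue look-alikes sit along the front edge. The scene view matches, with the cover partly behind the arm. I'll zoom in on the rack and cover next.

```bash
python3 - <<'E'
from h import *
np.set_printoptions(precision=4,suppress=True)
t=shot('top'); s=shot('scene')
a=cv2.resize(t[200:270,140:235],None,fx=4,fy=4,interpolation=cv2.INTER_CUBIC)
b=cv2.resize(t[200:270,355:450],None,fx=4,fy=4,interpolation=cv2.INTER_CUBIC)
c=cv2.resize(s[215:285,180:275],None,fx=4,fy=4,interpolation=cv2.INTER_CUBIC)
d=cv2.resize(s[180:250,330:425],None,fx=4,fy=4,interpolation=cv2.INTER_CUBIC)
cv2.imwrite('pics/z.png',np.vstack([np.hstack([a,b]),np.hstack([c,d])])[:,:,::-1])
def rect(m): 
    cs,_=cv2.findContours(m.astype('uint8'),0,2); return max(cs,key=cv2.contourArea)
for n in ['cover','rack','bath','coupon_narrow','coupon_wide']:
    for x in r.trace('top',n)[:4]:
        k=rect(x['pixels']); print(n,round(x['conf'],2),np.round(x['position'],1),x['pixels'].sum(),cv2.minAreaRect(k), cv2.fitEllipse(k) if len(k)>5 else '')
for x in r.trace('scene','coupon_narrow')[:5]+r.trace('scene','coupon_wide')[:2]: print(x['conf'],x['position'],x['pixels'].sum())
gray=cv2.cvtColor(t,cv2.COLOR_RGB2GRAY)
m=np.zeros_like(gray); m[210:250,155:218]=(gray[210:250,155:218]<45)
n,l,st,ce=cv2.connectedComponentsWithStats(m)
for i in range(1,n):
    if st[i,4]>20: print('dark top',st[i],ce[i],cv2.minAreaRect(rect(l==i)))
for z in (0.015,): print('cover c',[atz('top',x['position'],z) for x in r.trace('top','cover')[:1]])
for z in (.015,.038): print('slot/handle', atz('top',(404,223.4),z),atz('top',(404.6,241.3),z))
E
```

```text
cover 0.57 [403.7 235. ] 1566 ((403.75006103515625, 235.75003051757812), (44.547725677490234, 43.84062194824219), 45.0) ((403.7114562988281, 235.40496826171875), (43.5025749206543, 45.30318069458008), 110.38933563232422)
rack 0.88 [185.1 230. ] 1085 ((186.88934326171875, 231.48899841308594), (28.481426239013672, 63.08094787597656), 75.69972229003906) ((186.1753692626953, 230.54127502441406), (28.55925941467285, 75.41573333740234), 77.79237365722656)
bath 0.86 [283.9 229.3] 2071 ((283.95306396484375, 230.10775756835938), (49.72637939453125, 49.875038146972656), 41.987213134765625) ((283.9250793457031, 230.05496215820312), (49.321258544921875, 51.70706558227539), 75.27212524414062)
coupon_narrow 0.61 [192.2 267.8] 149 ((190.9706268310547, 267.3824157714844), (15.279744148254395, 10.429031372070312), 75.96376037597656) ((191.04470825195312, 267.6250915527344), (10.451725959777832, 16.58823585510254), 156.9425811767578)
coupon_narrow 0.6 [170.4 230. ] 182 ((168.64999389648438, 231.45004272460938), (12.016654968261719, 16.76007080078125), 71.56504821777344) ((168.737060546875, 231.3567657
[... 901 characters left out ...]
763427734375, 224.17172241210938), (10.087414741516113, 21.34708023071289), 75.8298110961914)
0.84 [273.7, 253.2] 382
0.79 [243.7, 270.0] 554
0.64 [206.7, 250.3] 368
0.55 [199.4, 294.8] 600
0.48 [339.4, 209.7] 294
0.65 [292.8, 227.1] 1813
0.56 [223.0, 240.1] 468
dark top [188 223  19   7  40] [197.4   226.475] ((197.27691650390625, 226.51539611816406), (2.1926445960998535, 18.681333541870117), 74.74488067626953)
dark top [162 227  15  10  35] [170.5714 232.5714] ((169.60000610351562, 233.1999969482422), (6.028759956359863, 14.410207748413086), 53.97262954711914)
cover c [array([ 0.5157, -0.315 ])]
slot/handle [ 0.5486 -0.3175] [ 0.4979 -0.3166]
slot/handle [ 0.5452 -0.3118] [ 0.4953 -0.311 ]
```

View pics/z.png

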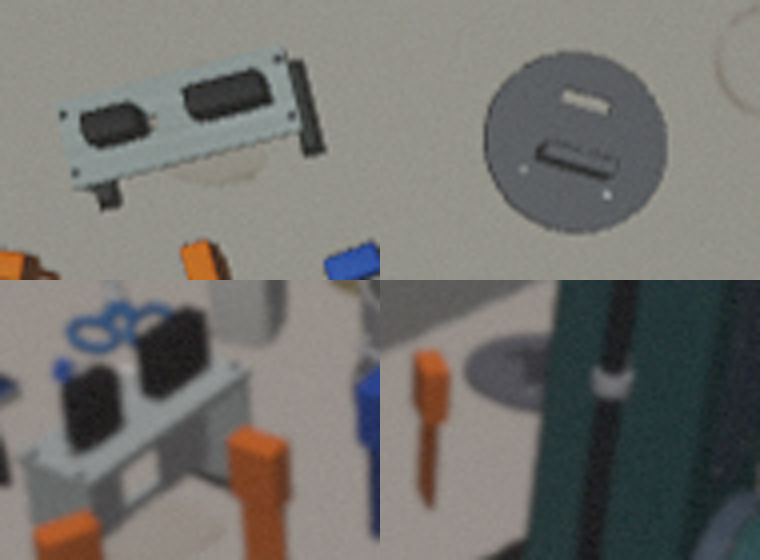

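The zoom settles it. The narrow coupon is the left grip in the rack, top view about (169,231), and the wide one is at (196,224). The cover's slot is at about (406.5,225.5) and its handle at (404,239.5), so the cover's yaw is about -16°.

```bash
cat >> h.py <<'E'
from scipy.spatial.transform import Rotation as Ro
def pose():
    s=r.read_state(); return s['ee_pos'],Ro.from_quat(np.array(s['ee_rot'])[[1,2,3,0]])
def plan(xyz,yang=None,n=1,m=np.inf):
    """equal rows (tool axes) to TCP xyz, tool y along world angle yang (mod pi), tool pointing down"""
    p,R=pose(); R0=R.as_matrix()
    if yang is None: rv=np.zeros(3)
    else:
        best=None
        for a in (yang,yang+np.pi):
            y=np.array([np.cos(a),np.sin(a),0]); z=np.array([0,0,-1.]); T=np.c_[np.cross(y,z),y,z]
            v=Ro.from_matrix(R0.T@T).as_rotvec()
            if best is None or np.linalg.norm(v)<np.linalg.norm(best): best=v
        rv=best/n
    S=sum(Ro.from_rotvec(rv*k).as_matrix() for k in range(n))
    d=np.linalg.solve(R0@S,np.array(xyz)-p)
    print(n,'rows: d',np.round(d,4),'|d|',round(np.linalg.norm(d),4),'rv',np.round(rv,4))
E
python3 - <<'E'
from h import *
np.set_printoptions(precision=4,suppress=True)
plan([.4995,-.3105,.13],np.deg2rad(-16.3),10)
for a,b in (((241.4,260.3),(190.6,268.6)),((196.9,280.5),(137.7,266)),((342.9,202.5),(333.6,253.2)),((201.2,245.3),(166.1,232.2)),((276.7,245.7),(229.1,266))): print(tri(a,b))
print('c',atz('top',(403.6,235.4),.015),'slot',atz('top',(406.5,225.5),.015),'h',atz('top',(404.3,239.5),.05))
E
```

```text
10 rows: d [0.0398 0.0072 0.0101] |d| 0.0417 rv [ 0.      0.     -0.0966]
[0.4258 0.2713 0.0996]
[0.4296 0.4038 0.1064]
[ 0.4559 -0.1095  0.1066]
[0.5171 0.3294 0.1261]
[0.4276 0.166  0.0947]
c [ 0.5146 -0.3146] slot [ 0.5425 -0.3242] h [ 0.4989 -0.3075]
```

```bash
python3 -m handwheel '0.06 0.0398 0.0072 0.0101 0 0 -0.0966;0.06 0.0398 0.0072 0.0101 0 0 -0.0966;0.06 0.0398 0.0072 0.0101 0 0 -0.0966;0.06 0.0398 0.0072 0.0101 0 0 -0.0966;0.06 0.0398 0.0072 0.0101 0 0 -0.0966'; python3 -m handwheel '0.06 0.0398 0.0072 0.0101 0 0 -0.0966;0.06 0.0398 0.0072 0.0101 0 0 -0.0966;0.06 0.0398 0.0072 0.0101 0 0 -0.0966;0.06 0.0398 0.0072 0.0101 0 0 -0.0966;0.06 0.0398 0.0072 0.0101 0 0 -0.0966'; python3 -m handwheel '0.06 0 0 0 0 0 0;0.06 0 0 0 0 0 0;0.06 0 0 0 0 0 0'
python3 - <<'E'
from h import *
np.set_printoptions(precision=4,suppress=True)
shot('scene'); shot('top')
for n in ['cover_handle','cover_slot','cover']:
    d={c:r.place_of(c,n) for c in('scene','top')}
    for c in d: print(n,c,[(np.round(x['position'],1).tolist(),round(x['conf'],2)) for x in d[c][:2]])
    if d['scene'] and d['top']: print('   ',tri(d['scene'][0]['position'],d['top'][0]['position']))
plan([.4992,-.3105,.022],np.deg2rad(-16.3),3)
E
```

```text
time: 2.2
ee_pos: [0.3637, -0.456, 0.1803]
ee_rot: [0.0, 0.92, 0.392, 0.0]
force: [0.6, -0.3, -0.5]
gripper_width: 0.0603
gripper_force: 0.0
time: 2.7
ee_pos: [0.5005, -0.3092, 0.1299]
ee_rot: [0.0, 0.799, 0.601, 0.0]
force: [0.9, -0.0, -0.2]
gripper_width: 0.0602
gripper_force: 0.0
time: 3.0
ee_pos: [0.4991, -0.3113, 0.1308]
ee_rot: [0.001, 0.801, 0.599, -0.0]
force: [-0.4, 0.0, 0.4]
gripper_width: 0.0597
gripper_force: 0.0
cover_handle scene [([374.9, 197.1], 0.74), ([223.9, 264.8], 0.21)]
cover_handle top [([405.6, 237.3], 0.78)]
    [ 0.5043 -0.3188  0.0296]
cover_slot scene [([368.2, 196.1], 0.56)]
cover_slot top [([405.3, 223.8], 0.76)]
    [ 0.5416 -0.325   0.0171]
cover scene [([368.7, 206.9], 0.66), ([366.3, 197.1], 0.36)]
cover top [([403.3, 234.6], 0.92)]
    [ 0.5212 -0.3205 -0.0146]
3 rows: d [0.0002 0.     0.0362] |d| 0.0362 rv [ 0.0001  0.0001 -0.0005]
```

```bash
python3 -m handwheel '0.06 0 0 0.036 0 0 0;0.06 0 0 0.036 0 0 0;0.06 0 0 0.027 0 0 0;0.06 0 0 0.009 0 0 0;0.06 0 0 0 0 0 0'; python3 -m handwheel '0.0 0 0 0 0 0 0;0.0 0 0 0 0 0 0;0.0 0 0 0 0 0 0;0.0 0 0 0 0 0 0;0.0 0 0 0 0 0 0'
```

```text
time: 3.9
ee_pos: [0.4983, -0.3098, 0.0208]
ee_rot: [-0.002, 0.8, 0.599, -0.001]
force: [-0.0, 0.6, 0.3]
gripper_width: 0.0603
gripper_force: 0.0
time: 4.4
ee_pos: [0.5001, -0.3111, 0.0243]
ee_rot: [0.002, 0.8, 0.6, 0.0]
force: [-0.4, 0.5, 6.8]
gripper_width: 0.0106
gripper_force: 59.4
```

```bash
python3 -m handwheel '0.0 0 0 -0.005 0 0 0;0.0 0 0 -0.02 0 0 0;0.0 0 0 -0.04 0 0 0;0.0 0 0 -0.04 0 0 0;0.0 0 0 -0.04 0 0 0';python3 -m handwheel '0.0 0 0 -0.02 0 0 0;0.0 0 0 0 0 0 0;0.0 0 0 0 0 0 0'
python3 - <<'E'
from h import *
np.set_printoptions(precision=4,suppress=True)
t=shot('top'); s=shot('scene')
print(pose()[0],pose()[1].as_matrix())
for n in ['cover_slot','cover_handle','cover','bath_rim']:
    d={c:r.place_of(c,n) for c in('scene','top')}
    for c in d: print(n,c,[(np.round(x['position'],1).tolist(),round(x['conf'],2)) for x in d[c][:2]])
    if d['scene'] and d['top']: print('   ',tri(d['scene'][0]['position'],d['top'][0]['position']))
for x in r.trace('top','cover')[:1]:
    k=max(cv2.findContours(x['pixels'].astype('uint8'),0,2)[0],key=cv2.contourArea); print(cv2.minEnclosingCircle(k))
a=cv2.resize(t[170:270,340:450],None,fx=3.6,fy=3.6,interpolation=2)
c=cv2.resize(s[130:230,320:430],None,fx=3.6,fy=3.6,interpolation=2)
cv2.imwrite('pics/z2.png',np.hstack([a,c])[:,:,::-1])
E
```

```text
time: 4.9
ee_pos: [0.4987, -0.3098, 0.1676]
ee_rot: [-0.001, 0.8, 0.6, -0.0]
force: [-0.4, 0.0, -1.5]
gripper_width: 0.0105
gripper_force: 58.6
time: 5.2
ee_pos: [0.4989, -0.31, 0.1861]
ee_rot: [-0.001, 0.8, 0.6, -0.0]
force: [0.9, -0.2, -2.4]
gripper_width: 0.0106
gripper_force: 58.7
[ 0.4981 -0.3095  0.1841] [[ 0.2811  0.9597 -0.0044]
 [ 0.9597 -0.2811  0.0033]
 [ 0.0019 -0.0052 -1.    ]]
cover_slot scene [([211.1, 277.3], 0.46)]
cover_slot top [([420.2, 215.8], 0.88)]
    [ 0.9177 -0.307  -0.53  ]
cover_handle scene [([377.5, 150.5], 0.53)]
cover_handle top [([419.8, 232.8], 0.81)]
    [ 0.4973 -0.3106  0.1982]
cover scene [([371.3, 160.2], 0.72)]
cover top [([416.5, 230.6], 0.66)]
    [ 0.5113 -0.3097  0.1616]
bath_rim scene [([291.2, 213.7], 0.85)]
bath_rim top [([286.7, 226.7], 0.69)]
    [0.5341 0.0151 0.0853]
((412.0, 222.5), 23.436182022094727)
```

View pics/z2.png

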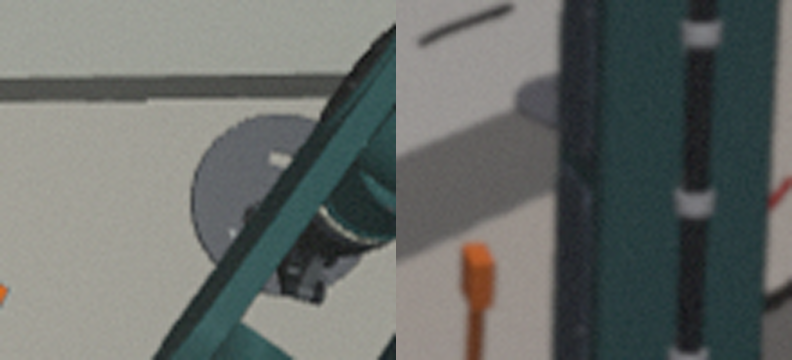

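The cover is lifted cleanly. In the top picture its disc is at (412,222), seen level beside the forearm. Next I carry it over the bath.

```bash
python3 - <<'E'
from h import *
plan([.5195,.0107,.18],np.deg2rad(15),10)
E
```

```text
10 rows: d [0.0326 0.0008 0.0007] |d| 0.0326 rv [-0.     -0.     -0.0547]
```

```bash
python3 -m handwheel '0 0.0326 0.0008 0.0007 0 0 -0.0547;0 0.0326 0.0008 0.0007 0 0 -0.0547;0 0.0326 0.0008 0.0007 0 0 -0.0547;0 0.0326 0.0008 0.0007 0 0 -0.0547;0 0.0326 0.0008 0.0007 0 0 -0.0547';python3 -m handwheel '0 0.0326 0.0008 0.0007 0 0 -0.0547;0 0.0326 0.0008 0.0007 0 0 -0.0547;0 0.0326 0.0008 0.0007 0 0 -0.0547;0 0.0326 0.0008 0.0007 0 0 -0.0547;0 0.0326 0.0008 0.0007 0 0 -0.0547';python3 -m handwheel '0 0 0 0 0 0 0;0 0 0 0 0 0 0;0 0 0 0 0 0 0'
python3 - <<'E'
from h import *
np.set_printoptions(precision=4,suppress=True)
t=shot('top'); s=shot('scene')
p,R=pose(); R=R.as_matrix(); print(p,R[:,1])
for n in ['cover_slot','cover_handle','cover','bath_rim']:
    d={c:r.place_of(c,n) for c in('scene','top')}
    for c in d: print(n,c,[(np.round(x['position'],1).tolist(),round(x['conf'],2)) for x in d[c][:2]])
    if d['scene'] and d['top']: print('   ',tri(d['scene'][0]['position'],d['top'][0]['position']))
# overlays: predicted disc top rim and bath rim
cc=p+.016*R[:,1]-np.array([0,0,.0238])
th=np.linspace(0,2*np.pi,73)
for im,c in((t,'top'),(s,'scene')):
    for rad,z,ce,col in((.064,.015,cc,(255,0,0)),(.0525,0,cc,(255,255,0)),(.06,.09,np.array([.5348,.0147,0]),(0,255,0))):
        for a in th:
            q=proj(c,ce+np.array([rad*np.cos(a),rad*np.sin(a),z])); 
            u,v=np.round(q).astype(int)
            if 0<=u<560 and 0<=v<420: im[v,u]=col
a=cv2.resize(t[180:280,235:345],None,fx=3.6,fy=3.6,interpolation=0)
b=cv2.resize(s[130:260,220:363],None,fx=2.77,fy=2.77,interpolation=0)
cv2.imwrite('pics/z3.png',np.hstack([a,b[:360,:396]])[:,:,::-1])
E
```

```text
time: 6.25
ee_pos: [0.5319, -0.1498, 0.1839]
ee_rot: [0.0, 0.71, 0.704, 0.0]
force: [-0.2, 0.1, -2.8]
gripper_width: 0.0107
gripper_force: 58.7
time: 6.75
ee_pos: [0.5196, 0.0124, 0.1805]
ee_rot: [0.0, 0.608, 0.794, 0.0]
force: [0.0, 0.2, -1.7]
gripper_width: 0.011
gripper_force: 58.7
time: 7.05
ee_pos: [0.5199, 0.0103, 0.1805]
ee_rot: [0.0, 0.609, 0.793, -0.0]
force: [0.3, 0.3, -2.0]
gripper_width: 0.0108
gripper_force: 58.6
[0.5199 0.01   0.1803] [0.9663 0.2572 0.    ]
cover_slot scene [([284.7, 183.5], 0.71), ([220.6, 276.6], 0.41)]
cover_slot top [([200.1, 228.3], 0.3)]
    [0.4649 0.1804 0.2789]
cover_handle scene [([296.6, 178.5], 0.98), ([290.0, 191.5], 0.54)]
cover_handle top [([288.7, 223.8], 0.69), ([167.7, 231.4], 0.45)]
    [0.522  0.0094 0.2005]
cover scene [([288.4, 194.7], 0.91)]
cover top [([288.1, 222.4], 0.84)]
    [0.5391 0.0148 0.1448]
bath_rim scene [([288.4, 214.0], 0.64)]
bath_rim top []
```

View pics/z3.png

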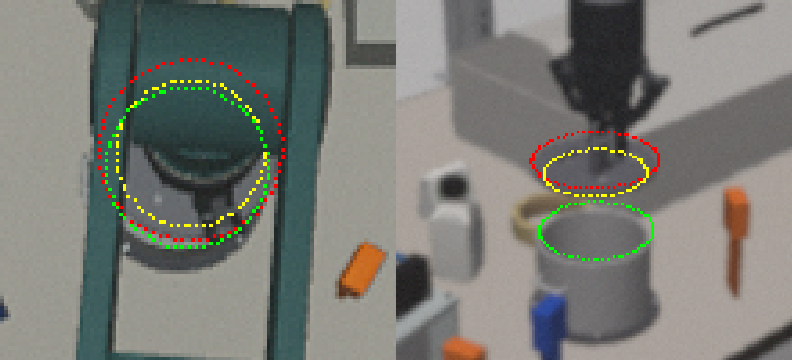

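The predicted cover outline and ring (red and yellow) and the rim (green) line up in the scene view, with the cover at about (287,192) above the rim at (290,213). Before lowering I'll check the bath's centre more precisely on the clean first pictures.

```bash
python3 - <<'E'
from h import *
np.set_printoptions(precision=4,suppress=True)
t=cv2.imread('pics/t0.png'); s=cv2.imread('pics/s0.png')
th=np.linspace(0,2*np.pi,181)[:-1]
def circ(c,ce,rad,z): return np.array([proj(c,[ce[0]+rad*np.cos(a),ce[1]+rad*np.sin(a),z]) for a in th],np.float32)
# gradient-based search for rim centre: outer .06 + inner .055 circle at z=.09
for im,c in((t,'top'),(s,'scene')):
    g=cv2.GaussianBlur(cv2.cvtColor(im,cv2.COLOR_BGR2GRAY).astype(np.float32),(0,0),.8)
    G=np.hypot(cv2.Sobel(g,5,1,0),cv2.Sobel(g,5,0,1)); res=[]
    for x in np.arange(.523,.548,.001):
        for y in np.arange(.003,.027,.001):
            v=0
            for rad in(.06,.055):
                q=circ(c,(x,y),rad,.09); v+=cv2.remap(G,q[:,0],q[:,1],1).mean()
            res.append((v,x,y))
    res.sort(reverse=True); print(c,res[:4])
# cover in hand vs scene trace
s2=shot('scene'); p,R=pose(); R=R.as_matrix()
x=r.trace('scene','cover')[0]; m=x['pixels']; ys,xs=np.where(m); print('trace',xs.min(),xs.max(),ys.min(),ys.max(),m.sum())
cc=p+.016*R[:,1]-np.array([0,0,.0238])
q=np.vstack([circ('scene',cc,.064,cc[2]+h) for h in(.009,.015)]+[circ('scene',cc,.0525,cc[2])]); print('pred',q.min(0),q.max(0))
q=circ('scene',cc,.064,cc[2]+.012); print('disc',q.min(0),q.max(0))
A=[]
for im,c,u,v in((t,'top',252,195),(s,'scene',258,185)):
    big=cv2.resize(im[v:v+70,u:u+66],None,fx=6,fy=6,interpolation=2)
    for rad,col in((.06,(0,255,0)),(.055,(0,255,255))):
        for w in circ(c,(.535,.0147),rad,.09): 
            a=np.round((w-[u,v]+.5)*6).astype(int); cv2.circle(big,tuple(map(int,a)),0,col,-1)
    A.append(big)
b=s2[150:220,253:319,::-1]; A=A[:2]
cv2.imwrite('pics/z4.png',np.hstack(A))
E
```

```text
Traceback (most recent call last):
  File "h.py", line 17, in proj
    q=P(c)@np.r_[X,1]; return q[:2]/q[2]
      ~^^^
  File "h.py", line 8, in P
    i=r.camera_info(c); K=np.array([[i['fx'],0,i['cx']],[0,i['fy'],i['cy']],[0,0,1]])
ValueError: time passes only in moves, steps and waits
```

Too many `camera_info` calls, so I'll cache the projection.

```bash
sed -i 's/^def P(c):/import functools\n@functools.cache\ndef P(c):/' h.py; cat >> h.py <<'E'
th=np.linspace(0,2*np.pi,181)[:-1]
def circ(c,ce,rad,z):
    X=np.c_[ce[0]+rad*np.cos(th),ce[1]+rad*np.sin(th),np.full(180,z),np.ones(180)]
    q=X@P(c).T; return (q[:,:2]/q[:,2:]).astype(np.float32)
def find(im,c,guess,rz,w=.012):
    g=cv2.GaussianBlur(cv2.cvtColor(im,cv2.COLOR_BGR2GRAY).astype(np.float32),(0,0),.8)
    G=np.hypot(cv2.Sobel(g,5,1,0),cv2.Sobel(g,5,0,1)); res=[]
    for x in np.arange(-w,w,.001)+guess[0]:
        for y in np.arange(-w,w,.001)+guess[1]:
            v=0
            for rad,z in rz:
                q=circ(c,(x,y),rad,z); v+=cv2.remap(G,q[:,0],q[:,1],1).mean()
            res.append((round(float(v),1),round(x,4),round(y,4)))
    return sorted(res,reverse=True)[:4]
E
python3 - <<'E'
from h import *
np.set_printoptions(precision=4,suppress=True)
t=cv2.imread('pics/t0.png'); s=cv2.imread('pics/s0.png')
for im,c in((t,'top'),(s,'scene')):
    print(c,find(im,c,(.535,.0147),((.06,.09),(.055,.09))))
s2=shot('scene'); p,R=pose(); R=R.as_matrix(); cc=p+.016*R[:,1]-np.array([0,0,.0238]); print('pred cover',cc)
print('cover scene',find(s2,'scene',cc,((.064,cc[2]+.009),(.064,cc[2]+.015))))
m=r.trace('scene','cover')[0]['pixels']; ys,xs=np.where(m); print('trace',xs.min(),xs.max(),ys.min(),ys.max(),m.sum())
q=np.vstack([circ('scene',cc,.064,cc[2]+h) for h in(.009,.015)]); print('disc',q.min(0),q.max(0))
A=[]
for im,c,u,v,ce,rz in((t,'top',252,195,(.535,.0147),((.06,.09),(.055,.09))),(s,'scene',258,185,(.535,.0147),((.06,.09),(.055,.09))),(s2[:,:,::-1],'scene',253,150,cc,((.064,cc[2]+.009),(.064,cc[2]+.015)))):
    big=cv2.resize(im[v:v+70,u:u+66],None,fx=4,fy=4,interpolation=2)
    for (rad,z),col in zip(rz,((0,255,0),(0,255,255))):
        for w in circ(c,ce,rad,z): 
            a=np.round((w-[u,v]+.5)*4).astype(int); cv2.circle(big,tuple(map(int,a)),0,col,-1)
    A.append(big)
cv2.imwrite('pics/z4.png',np.hstack(A))
E
```

```text
top [(246.0, np.float64(0.532), np.float64(0.0217)), (245.7, np.float64(0.531), np.float64(0.0217)), (245.3, np.float64(0.532), np.float64(0.0227)), (245.3, np.float64(0.531), np.float64(0.0227))]
scene [(107.9, np.float64(0.533), np.float64(0.0187)), (107.5, np.float64(0.534), np.float64(0.0187)), (107.4, np.float64(0.532), np.float64(0.0197)), (107.4, np.float64(0.532), np.float64(0.0187))]
pred cover [0.5352 0.0151 0.1565]
cover scene [(104.5, np.float64(0.5242), np.float64(0.0261)), (104.2, np.float64(0.5232), np.float64(0.0261)), (104.0, np.float64(0.5252), np.float64(0.0261)), (103.9, np.float64(0.5252), np.float64(0.0251))]
trace 269 314 178 201 760
disc [268.1941 177.0964] [313.8994 199.547 ]
```

View pics/z4.png

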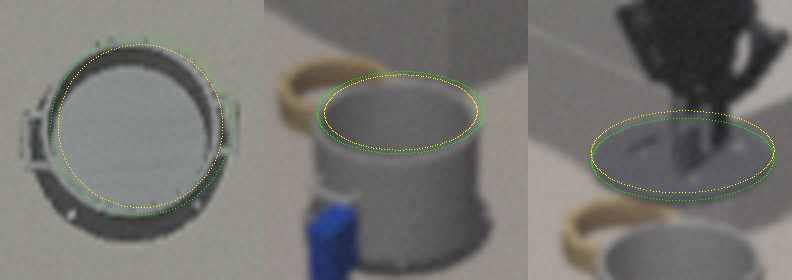

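The overlay of the rim sits about 1.3 px too far right in both the top view (left edge at 46, overlay at 50) and the scene view. The bath's centre is therefore nearer (0.533, 0.0185). The cover overlay matches its picture, so I'll correct the position and lower to just above the rim.

```bash
python3 - <<'E'
from h import *
plan([.5177,.0145,.120],np.deg2rad(15),3)
E
```

```text
3 rows: d [ 0.0013 -0.0003  0.0201] |d| 0.0201 rv [0. 0. 0.]
```

```bash
python3 -m handwheel '0 0.0013 -0.0003 0.02 0 0 0;0 0.0013 -0.0003 0.02 0 0 0;0 0.0013 -0.0003 0.02 0 0 0;0 0 0 0 0 0 0;0 0 0 0 0 0 0'
python3 - <<'E'
from h import *
np.set_printoptions(precision=4,suppress=True)
s0=cv2.imread('pics/s0.png'); s2=shot('scene'); t2=shot('top'); p,R=pose(); R=R.as_matrix(); cc=p+.016*R[:,1]-np.array([0,0,.0238]); print('pred cover',cc)
m=r.trace('scene','cover')[0]['pixels']; ys,xs=np.where(m); print('trace',xs.min(),xs.max(),ys.min(),ys.max(),m.sum())
q=np.vstack([circ('scene',cc,.064,cc[2]+h) for h in(.009,.015)]); print('disc',q.min(0),q.max(0))
A=[]
for im,c,u,v,rz in((s0,'scene',253,175,((.533,.0187,.06,.09),(.533,.0187,.055,.09))),(s2[:,:,::-1],'scene',253,170,((*cc[:2],.064,cc[2]+.009),(*cc[:2],.064,cc[2]+.015),(.533,.0187,.06,.09)))):
    big=cv2.resize(im[v:v+70,u:u+66],None,fx=6,fy=6,interpolation=2)
    for (x,y,rad,z),col in zip(rz,((0,255,0),(0,255,255),(0,0,255))):
        for w in circ(c,(x,y),rad,z): 
            a=np.round((w-[u,v]+.5)*6).astype(int); cv2.circle(big,tuple(map(int,a)),0,col,-1)
    A.append(big)
cv2.imwrite('pics/z5.png',np.hstack(A))
E
```

```text
time: 8.15
ee_pos: [0.5178, 0.0146, 0.1204]
ee_rot: [-0.0, 0.609, 0.793, -0.0]
force: [0.7, 0.1, -2.1]
gripper_width: 0.0111
gripper_force: 58.6
pred cover [0.5343 0.0186 0.0982]
trace 269 313 199 220 739
disc [268.2053 195.3198] [313.0526 218.7993]
```

View pics/z5.png

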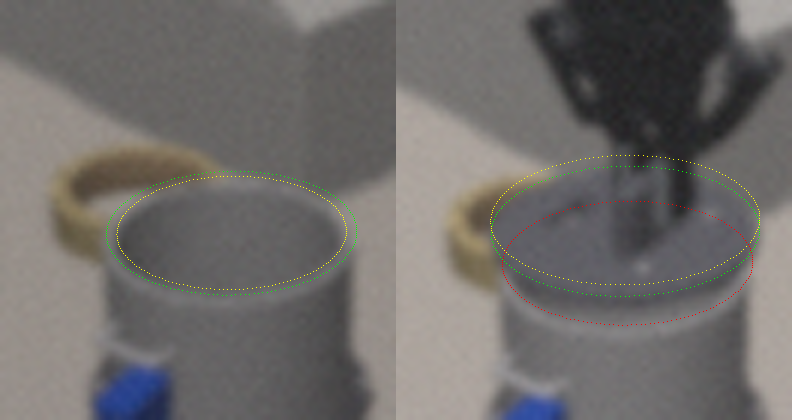

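The bath rim and the cover are off their overlays by the same amount, about 1 px low. They agree with each other to about 1 mm, so I'll lower gently while watching the force.

```bash
for i in 1; do python3 -m handwheel '0 0 0 0.004 0 0 0;0 0 0 0.004 0 0 0;0 0 0 0 0 0 0'; python3 -m handwheel '0 0 0 0.002 0 0 0;0 0 0 0.002 0 0 0;0 0 0 0 0 0 0;0 0 0 0 0 0 0'; done
```

```text
time: 8.6
ee_pos: [0.5185, 0.0145, 0.1133]
ee_rot: [0.001, 0.609, 0.793, 0.001]
force: [-0.8, 0.9, 2.1]
gripper_width: 0.0112
gripper_force: 59.3
time: 9.0
ee_pos: [0.5184, 0.0149, 0.112]
ee_rot: [0.001, 0.609, 0.793, 0.001]
force: [-8.1, 2.8, 12.0]
gripper_width: 0.0109
gripper_force: 61.2
```

```bash
python3 -m handwheel '0 0 0 -0.003 0 0 0;0 0.0012 -0.0018 -0.001 0 0 0;0 0 0 0 0 0 0;0 0 0 0.002 0 0 0;0 0 0 0 0 0 0'; python3 -m handwheel '0 0 0 0.002 0 0 0;0 0 0 0.002 0 0 0;0 0 0 0 0 0 0;0 0 0 0 0 0 0'
```

```text
time: 9.5
ee_pos: [0.5157, 0.0157, 0.1094]
ee_rot: [-0.0, 0.609, 0.793, 0.0]
force: [1.2, 2.0, -2.5]
gripper_width: 0.0108
gripper_force: 58.8
time: 9.9
ee_pos: [0.5158, 0.0156, 0.1058]
ee_rot: [-0.0, 0.609, 0.793, 0.0]
force: [2.3, 3.8, -2.8]
gripper_width: 0.0108
gripper_force: 58.6
```

The ring has entered the mouth. I'll ease towards the side force and finish lowering.

```bash
python3 -m handwheel '0 0.0007 0.0005 0.001 0 0 0;0 0 0 0.001 0 0 0;0 0 0 0 0 0 0;0 0 0 0 0 0 0'
```

```text
time: 10.3
ee_pos: [0.5161, 0.0156, 0.1053]
ee_rot: [0.0, 0.609, 0.793, -0.0]
force: [-1.7, -0.6, 4.9]
gripper_width: 0.0107
gripper_force: 60.0
```

```bash
python3 -m handwheel '0.04 0 0 0 0 0 0;0.04 0 0 0 0 0 0;0.04 0 0 0 0 0 0;0.04 0 0 0 0 0 0;0.04 0 0 0 0 0 0'; python3 -m handwheel '0.06 0 0 -0.03 0 0 0;0.06 0 0 -0.05 0 0 0;0.06 0 0 -0.05 0 0 0;0.06 0 0 0 0 0 0;0.06 0 0 0 0 0 0'
python3 - <<'E'
from h import *
np.set_printoptions(precision=4,suppress=True)
s=shot('scene'); shot('top')
for n in ['cover_slot','cover','cover_handle','coupon_narrow_grip','coupon_narrow']:
    d={c:r.place_of(c,n) for c in('scene','top')}
    for c in d: print(n,c,[(np.round(x['position'],1).tolist(),round(x['conf'],2)) for x in d[c][:5]])
    if d['scene'] and d['top']: print('   ',tri(d['scene'][0]['position'],d['top'][0]['position']))
plan([.521,.3294,.26],np.deg2rad(14.5),10)
E
```

```text
time: 10.8
ee_pos: [0.516, 0.0161, 0.1041]
ee_rot: [-0.0, 0.609, 0.793, -0.0]
force: [-0.5, -0.3, 0.8]
gripper_width: 0.0402
gripper_force: 0.0
time: 11.3
ee_pos: [0.517, 0.016, 0.2362]
ee_rot: [0.002, 0.609, 0.793, 0.001]
force: [-0.4, 0.1, -0.2]
gripper_width: 0.0601
gripper_force: 0.0
cover_slot scene [([284.4, 210.7], 0.95)]
cover_slot top [([281.8, 214.6], 0.81)]
    [0.563  0.0239 0.0876]
cover scene []
cover top []
cover_handle scene [([294.0, 205.8], 0.7), ([284.6, 207.2], 0.31)]
cover_handle top [([287.1, 231.8], 0.58)]
    [0.5172 0.0161 0.1183]
coupon_narrow_grip scene [([241.7, 256.8], 0.84), ([338.3, 202.0], 0.84), ([279.5, 243.0], 0.79), ([196.7, 281.3], 0.78), ([203.4, 246.5], 0.59)]
coupon_narrow_grip top [([189.8, 266.8], 0.65), ([335.7, 253.8], 0.53), ([229.0, 267.5], 0.51), ([167.6, 232.3], 0.46), ([139.9, 264.4], 0.42)]
    [0.4286 0.2704 0.1084]
coupon_narrow scene [([199.4, 316.0], 0.98), ([208.9, 276.5], 0.94), ([273.5, 279.6], 0.83), ([247.5, 291.0], 0.79), ([340.0, 235.9], 0.5)]
coupon_narrow top [([147.6, 265.0], 0.68), ([230.8, 267.5], 0.67), ([332.8, 259.2], 0.65), ([197.1, 269.6], 0.63), ([175.6, 234.4], 0.43)]
    [ 0.4397  0.4053 -0.0049]
10 rows: d [ 0.0302  0.0085 -0.0026] |d| 0.0314 rv [-0.     -0.      0.0009]
```

```bash
python3 -m handwheel '0.06 0.0302 0.0085 -0.0026 0 0 0;0.06 0.0302 0.0085 -0.0026 0 0 0;0.06 0.0302 0.0085 -0.0026 0 0 0;0.06 0.0302 0.0085 -0.0026 0 0 0;0.06 0.0302 0.0085 -0.0026 0 0 0';python3 -m handwheel '0.06 0.0302 0.0085 -0.0026 0 0 0;0.06 0.0302 0.0085 -0.0026 0 0 0;0.06 0.0302 0.0085 -0.0026 0 0 0;0.06 0.0302 0.0085 -0.0026 0 0 0;0.06 0.0302 0.0085 -0.0026 0 0 0'; python3 -m handwheel '0.06 0 0 0 0 0 0;0.06 0 0 0 0 0 0'
python3 - <<'E'
from h import *
np.set_printoptions(precision=4,suppress=True)
s=shot('scene')[:,:,::-1]; t=shot('top')[:,:,::-1]; t0=cv2.imread('pics/t0.png')
print(tri((203.4,246.5),(167.6,232.3)),tri((201.2,245.3),(166.1,232.2)))
yaw=np.deg2rad(14.5); ex=np.array([np.cos(yaw),np.sin(yaw),0]); ey=np.array([-np.sin(yaw),np.cos(yaw),0])
def box(im,c,ce,hx,hy,z,col,u,v,k):
    q=[proj(c,np.array([*ce[:2],z])+a*hx*ex+b*hy*ey) for a,b in((1,1),(1,-1),(-1,-1),(-1,1))]
    cv2.polylines(im,[np.round((np.array(q)-[u,v]+.5)*k).astype(int)],True,col,1)
A=[]
rc=(.534,.292); cn=np.array([*rc,0])+.038*ey; print(cn)
for im,c,u,v in((t0,'top',145,200),(s,'scene',172,195)):
    k=5;big=cv2.resize(im[v:v+80,u:u+78],None,fx=k,fy=k,interpolation=2)
    box(big,c,rc,.03,.078,.1,(0,255,0),u,v,k); box(big,c,cn,.01,.018,.145,(0,255,255),u,v,k); box(big,c,cn,.01,.018,.1,(0,0,255),u,v,k)
    A.append(big)
cv2.imwrite('pics/z6.png',np.hstack(A))
np.save('s.npy',s); np.save('t.npy',t)
E
```

```text
time: 12.4
ee_pos: [0.5179, 0.1742, 0.2475]
ee_rot: [0.0, 0.609, 0.793, 0.0]
force: [0.5, -0.8, 0.4]
gripper_width: 0.0601
gripper_force: 0.0
time: 12.9
ee_pos: [0.5199, 0.3312, 0.2604]
ee_rot: [0.0, 0.609, 0.793, 0.0]
force: [-1.0, -0.1, 0.4]
gripper_width: 0.0597
gripper_force: 0.0
time: 13.1
ee_pos: [0.5198, 0.3301, 0.2599]
ee_rot: [0.0, 0.608, 0.794, -0.001]
force: [-0.2, -0.5, 0.0]
gripper_width: 0.0599
gripper_force: 0.0
[0.5167 0.3255 0.1213] [0.5171 0.3294 0.1261]
[0.5245 0.3288 0.    ]
```

View pics/z6.png

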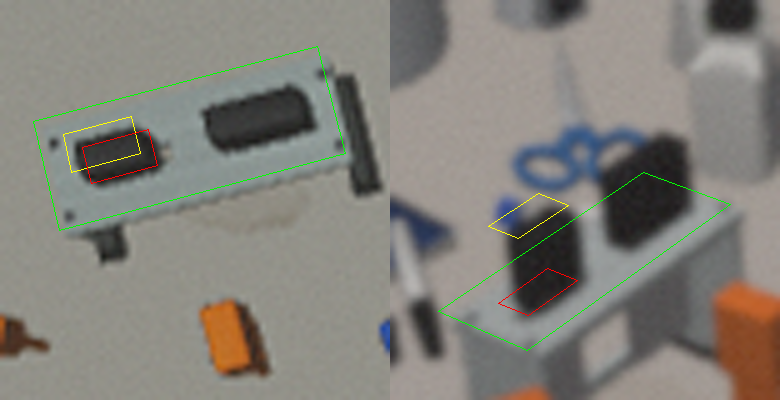

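The left black grip fits better about 1.5 px right of and below its overlay in the top view and 2 px right in the scene view. That puts the narrow coupon at about (0.5205, 0.3255), in agreement with the network fix.

```bash
python3 - <<'E'
from h import *
plan([.5205,.3255,.110],np.deg2rad(14.7),4)
E
```

```text
4 rows: d [-0.0008 -0.0001  0.0375] |d| 0.0375 rv [-0.0001  0.0002  0.0012]
```

```bash
python3 -m handwheel '0.06 -0.0008 0 0.0375 0 0 0.0012;0.06 -0.0008 0 0.0375 0 0 0.0012;0.06 -0.0008 0 0.0375 0 0 0.0012;0.06 -0.0008 0 0.0375 0 0 0.0012;0.06 0 0 0 0 0 0'; python3 -m handwheel '0.0 0 0 0 0 0 0;0.0 0 0 0 0 0 0;0.0 0 0 0 0 0 0;0.0 0 0 0 0 0 0;0.0 0 0 0 0 0 0'
```

```text
time: 13.7
ee_pos: [0.517, 0.3232, 0.1032]
ee_rot: [-0.003, 0.611, 0.791, -0.006]
force: [-0.6, -0.8, -1.0]
gripper_width: 0.06
gripper_force: 0.0
time: 14.2
ee_pos: [0.5205, 0.3268, 0.1135]
ee_rot: [0.0, 0.611, 0.792, 0.0]
force: [-4.9, -1.7, 4.5]
gripper_width: 0.0192
gripper_force: 61.8
```

```bash
python3 -m handwheel '0 0 0 -0.005 0 0 0;0 0 0 -0.02 0 0 0;0 0 0 -0.03 0 0 0;0 0 0 -0.04 0 0 0;0 0 0 -0.04 0 0 0'; python3 -m handwheel '0 0 0 -0.03 0 0 0;0 0 0 0 0 0 0;0 0 0 0 0 0 0'
python3 - <<'E'
from h import *
np.set_printoptions(precision=4,suppress=True)
p,R=pose(); print(p)
s=shot('scene')[:,:,::-1]; t=shot('top')[:,:,::-1]
for n in ['coupon_narrow','coupon_narrow_grip','cover_slot','cover','coupon_wide']:
    d={c:r.place_of(c,n) for c in('scene','top')}
    for c in d: print(n,c,[(np.round(x['position'],1).tolist(),round(x['conf'],2)) for x in d[c][:5]])
# cover disc fit
for im,c in((s,'scene'),(t,'top')): print(c,find(im,c,(.533,.0187),((.064,.090),(.064,.096))))
a=cv2.resize(s[100:290,160:350],None,fx=2.1,fy=2.1,interpolation=2); b=cv2.resize(t[195:265,245:315],None,fx=5.7,fy=5.7,interpolation=2)
cv2.imwrite('pics/z7.png',np.hstack([a,b]))
E
```

```text
time: 14.7
ee_pos: [0.5211, 0.3268, 0.2477]
ee_rot: [0.001, 0.611, 0.792, 0.001]
force: [0.2, 0.1, -1.3]
gripper_width: 0.0195
gripper_force: 61.1
time: 15.0
ee_pos: [0.5214, 0.327, 0.277]
ee_rot: [0.001, 0.611, 0.792, 0.002]
force: [0.4, 0.4, -1.9]
gripper_width: 0.0188
gripper_force: 61.1
[0.5214 0.327  0.277 ]
coupon_narrow scene [([199.0, 319.5], 0.98), ([271.4, 278.8], 0.96), ([242.1, 295.2], 0.8), ([201.3, 223.7], 0.64), ([338.7, 233.6], 0.59)]
coupon_narrow top [([147.9, 267.9], 0.7), ([229.9, 267.6], 0.57), ([197.2, 270.3], 0.44), ([330.3, 259.4], 0.43)]
coupon_narrow_grip scene [([242.3, 259.5], 0.97), ([340.8, 205.4], 0.77), ([275.3, 242.8], 0.67), ([194.0, 183.5], 0.65), ([195.2, 281.1], 0.62)]
coupon_narrow_grip top [([331.1, 255.5], 0.64), ([189.9, 268.8], 0.55), ([139.6, 261.9], 0.45), ([226.0, 264.4], 0.45)]
cover_slot scene [([284.5, 211.6], 0.56)]
cover_slot top [([281.2, 215.7], 0.72), ([285.9, 225.1], 0.3)]
cover scene [([290.7, 217.4], 0.92)]
cover top [([284.1, 226.4], 0.62)]
coupon_wide scene [([225.7, 265.0], 0.9)]
coupon_wide top [([202.2, 230.3], 0.78), ([190.4, 229.2], 0.38)]
scene [(128.7, np.float64(0.522), np.float64(0.0297)), (128.4, np.float64(0.523), np.float64(0.0297)), (128.1, np.float64(0.523), np.float64(0.0287)), (127.5, np.float64(0.524), np.float64(0.0287))]
top [(222.8, np.float64(0.535), np.float64(0.0207)), (221.9, np.float64(0.535), np.float64(0.0197)), (218.6, np.float64(0.536), np.float64(0.0207)), (217.9, np.float64(0.534), np.float64(0.0197))]
```

View pics/z7.png

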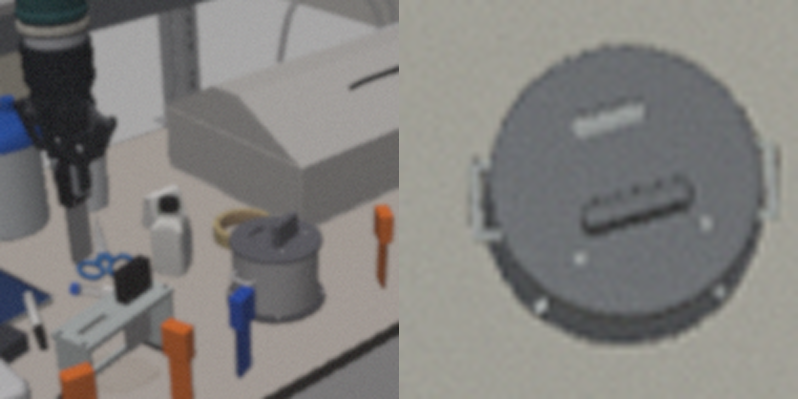

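The picture shows the cover level on the bath, with its slot at about (281.5,215.6) in the top view. The coupon is held upright and the wide coupon is still in the rack. I move over the slot at a safe height, then come down to hover.

```bash
python3 - <<'E'
from h import *
plan([.5604,.0278,.272],np.deg2rad(14.9),10)
E
```

```text
10 rows: d [-0.0299 -0.0038  0.0003] |d| 0.0302 rv [-0.      0.     -0.0003]
```

```bash
python3 -m handwheel '0 -0.03 -0.004 0 0 0 0;0 -0.03 -0.004 0 0 0 0;0 -0.03 -0.004 0 0 0 0;0 -0.03 -0.004 0 0 0 0;0 -0.03 -0.004 0 0 0 0';python3 -m handwheel '0 -0.03 -0.004 0 0 0 0;0 -0.03 -0.004 0 0 0 0;0 -0.03 -0.004 0 0 0 0;0 -0.03 -0.004 0 0 0 0;0 -0.03 -0.004 0 0 0 0'; python3 -m handwheel '0 0 0 0.03 0 0 0;0 0 0 0.03 0 0 0;0 0 0 0 0 0 0;0 0 0 0 0 0 0;0 0 0 0 0 0 0'
python3 - <<'E'
from h import *
plan([.5604,.0278,.203],np.deg2rad(14.9),1)
E
```

```text
time: 16.1
ee_pos: [0.5396, 0.1754, 0.2755]
ee_rot: [0.0, 0.61, 0.792, 0.0]
force: [0.2, -0.2, 0.0]
gripper_width: 0.0188
gripper_force: 61.0
time: 16.6
ee_pos: [0.5584, 0.0252, 0.2755]
ee_rot: [0.0, 0.611, 0.792, 0.0]
force: [0.5, 1.0, 0.2]
gripper_width: 0.0192
gripper_force: 61.0
time: 17.1
ee_pos: [0.5594, 0.0266, 0.2177]
ee_rot: [0.002, 0.61, 0.792, 0.001]
force: [0.5, 0.6, -0.2]
gripper_width: 0.0191
gripper_force: 61.0
1 rows: d [0.0009 0.0012 0.0147] |d| 0.0147 rv [ 0.0036  0.0012 -0.0024]
```

```bash
python3 -m handwheel '0 0.0009 0.0012 0.0147 0 0 0;0 0 0 0 0 0 0;0 0 0 0 0 0 0'
python3 - <<'E'
from h import *
np.set_printoptions(precision=4,suppress=True)
ps=[]
s=shot('scene')[:,:,::-1]; ps.append(pose()[0])
for n in ['coupon_narrow','cover_slot','cover_handle']:
    print(n,[(np.round(x['position'],1).tolist(),round(x['conf'],2)) for x in r.place_of('scene',n)]); ps.append(pose()[0])
print(ps); p=np.mean(ps,0); R=pose()[1].as_matrix()
for x in r.trace('scene','coupon_narrow'):
    ys,xs=np.where(x['pixels'])
    if 255<xs.mean()<320 and ys.mean()<215:
        print('held',x['conf'],ys.min(),ys.max()); print([(y,xs[ys==y].min(),xs[ys==y].max()) for y in range(ys.min(),ys.max()+1,2)])
tx,ty=R[:,0]*[1,1,0],R[:,1]*[1,1,0]
def poly(ce,hx,hy): return np.array([proj('scene',ce+a*hx*ty+b*hy*tx) for a,b in((1,1),(1,-1),(-1,-1),(-1,1))])
tip=p-[0,0,.087]; slot=np.array([.5604,.0278,.096])
print('tip px',proj('scene',tip),'slot px',proj('scene',slot),poly(tip,.003,.015).T,'slot',poly(slot,.005,.017).T,'tx per mm',proj('scene',tip+.001*tx)-proj('scene',tip))
u,v,k=255,165,8
big=cv2.resize(s[v:v+62,u:u+50],None,fx=k,fy=k,interpolation=2); raw=big.copy()
for q,col in((poly(tip,.003,.015),(0,255,0)),(poly(tip+[0,0,.05],.003,.015),(0,255,0)),(poly(slot,.005,.017),(0,0,255))):
    cv2.polylines(big,[np.round((q-[u,v]+.5)*k).astype(int)],True,col,1)
cv2.imwrite('pics/z8.png',np.hstack([raw,big]))
E
```

```text
time: 17.4
ee_pos: [0.5591, 0.0278, 0.2002]
ee_rot: [-0.0, 0.61, 0.792, -0.0]
force: [-0.4, -0.3, -1.8]
gripper_width: 0.0191
gripper_force: 61.1
coupon_narrow [([244.0, 293.3], 0.91), ([199.3, 318.1], 0.82), ([284.3, 203.7], 0.76), ([276.3, 212.4], 0.75), ([340.6, 235.5], 0.63), ([273.4, 275.9], 0.56), ([291.5, 216.9], 0.36)]
cover_slot [([287.1, 211.2], 0.88)]
cover_handle [([293.0, 207.6], 0.88), ([226.2, 263.9], 0.62)]
[array([0.5593, 0.0277, 0.2006]), array([0.5594, 0.0277, 0.2008]), array([0.5595, 0.0276, 0.201 ]), array([0.5595, 0.0276, 0.201 ])]
tip px [282.4282 203.4734] slot px [282.3206 208.7876] [[278.6176 284.4731 286.1896 280.3476]
 [205.3404 201.1172 201.6304 205.8706]] slot [[277.569  284.1684 287.0086 280.4344]
 [210.7871 205.9483 206.8149 211.6859]] tx per mm [-0.195   0.1411]
```

View pics/z8.png

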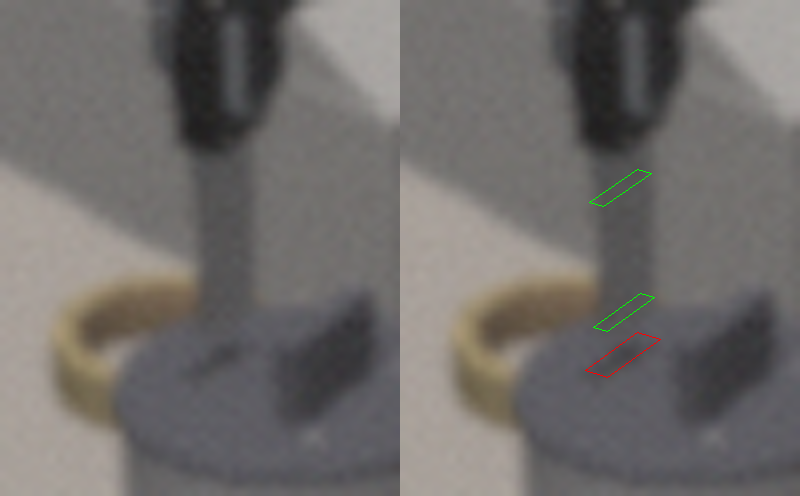

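The last picture shows the blade tip at about (281.5,204), right above the slot at (282.5,209). The blade lies within about 1 mm of the slot's line, so I lower gently on force.

```bash
python3 -m handwheel '0 0.0007 0.0007 0.006 0 0 0;0 0 0 0.006 0 0 0;0 0 0 0 0 0 0'; python3 -m handwheel '0 0 0 0.004 0 0 0;0 0 0 0.003 0 0 0;0 0 0 0 0 0 0;0 0 0 0 0 0 0'
```

```text
time: 17.95
ee_pos: [0.559, 0.0285, 0.1868]
ee_rot: [-0.001, 0.611, 0.792, -0.001]
force: [-0.5, -0.2, -0.5]
gripper_width: 0.0188
gripper_force: 61.2
time: 18.35
ee_pos: [0.5598, 0.0284, 0.1815]
ee_rot: [-0.0, 0.611, 0.792, -0.0]
force: [-0.8, 0.0, -1.9]
gripper_width: 0.0194
gripper_force: 61.2
```

```bash
python3 -m handwheel '0 0 0 0.002 0 0 0;0 0 0 0.002 0 0 0;0 0 0 0 0 0 0';  python3 -m handwheel '0 0 0 0.002 0 0 0;0 0 0 0.002 0 0 0;0 0 0 0 0 0 0'
```

```text
time: 18.65
ee_pos: [0.5598, 0.0285, 0.1773]
ee_rot: [-0.0, 0.611, 0.792, -0.0]
force: [-0.4, -0.3, -0.4]
gripper_width: 0.0193
gripper_force: 61.2
time: 18.95
ee_pos: [0.5598, 0.0285, 0.1732]
ee_rot: [-0.0, 0.611, 0.792, -0.0]
force: [0.5, -0.2, -1.4]
gripper_width: 0.0194
gripper_force: 61.2
```

```bash
python3 -m handwheel '0 0 0 0.003 0 0 0;0 0 0 0.003 0 0 0;0 0 0 0.003 0 0 0;0 0 0 0 0 0 0';  python3 -m handwheel '0 0 0 0.004 0 0 0;0 0 0 0.004 0 0 0;0 0 0 0.004 0 0 0;0 0 0 0 0 0 0'
```

```text
time: 19.35
ee_pos: [0.5597, 0.0285, 0.1639]
ee_rot: [-0.0, 0.611, 0.792, -0.0]
force: [0.3, 0.3, -1.3]
gripper_width: 0.0189
gripper_force: 61.0
time: 19.75
ee_pos: [0.5595, 0.0285, 0.1516]
ee_rot: [-0.0, 0.611, 0.792, -0.0]
force: [-0.9, 0.4, -0.9]
gripper_width: 0.0191
gripper_force: 61.0
```

```bash
python3 -m handwheel '0 0 0 0.004 0 0 0;0 0 0 0.004 0 0 0;0 0 0 0.004 0 0 0;0 0 0 0.004 0 0 0;0 0 0 0 0 0 0';  python3 -m handwheel '0 0 0 0.003 0 0 0;0 0 0 0.002 0 0 0;0 0 0 0 0 0 0;0 0 0 0 0 0 0;0 0 0 0 0 0 0'
python3 - <<'E'
from h import *
np.set_printoptions(precision=3,suppress=True)
F=[]
for i in range(6):
    s=shot('scene'); st=r.read_state(); F.append(st['force'])
print(np.mean(F,0),st['ee_pos'],st['torque'])
for n in ['cover_handle','cover_slot','cover','coupon_narrow','coupon_wide']: print(n,[(np.round(x['position'],1).tolist(),round(x['conf'],2)) for x in r.place_of('scene',n)])
for x in r.trace('scene','coupon_narrow'):
    ys,xs=np.where(x['pixels'])
    if 255<xs.mean()<320 and ys.mean()<220: print('held',x['conf'],xs.min(),xs.max(),ys.min(),ys.max())
p=st['ee_pos']; print('grip bottom px',proj('scene',p-[0,0,.012]),'slot',proj('scene',[*p[:2],.096]))
print(s[185:222,281].mean(1).round().astype(int))
E
```

```text
time: 20.25
ee_pos: [0.5594, 0.0285, 0.1356]
ee_rot: [-0.001, 0.611, 0.792, -0.0]
force: [0.2, -0.5, -0.6]
gripper_width: 0.0192
gripper_force: 61.1
time: 20.75
ee_pos: [0.56, 0.0284, 0.1318]
ee_rot: [0.0, 0.611, 0.792, 0.0]
force: [-0.1, 0.4, -1.4]
gripper_width: 0.0196
gripper_force: 61.1
[ 0.067 -0.108 -1.248] [0.56  0.028 0.132] [-0.031 -0.054  0.014]
cover_handle [([296.0, 205.9], 0.88)]
cover_slot [([286.4, 211.1], 0.92), ([281.1, 194.8], 0.65)]
cover [([292.2, 217.8], 0.96)]
coupon_narrow [([339.0, 235.8], 0.8), ([272.6, 278.7], 0.75), ([248.2, 294.0], 0.61)]
coupon_wide [([226.7, 265.6], 0.58)]
held 0.54 278 286 189 211
grip bottom px [282.085 201.732] slot [282.282 208.926]
[89 80 57 41 44 37 43 36 38 37 41 43 31 37 38 39 37 35 34 42 56 72 83 85
 85 85 86 89 94 94 98 99 98 97 98 98 96]
```

The force on the tool is -1.25 N vertically, just the coupon's weight, with nothing sideways. The blade hangs free about 51 mm deep, so I hand in.

```bash
python3 -c "
from rig import r
print(r.close_job())"
```

```text
the job is handed in; nothing more can be done
None
```

I seated the cover on the bath and let it go, and handed the job in still holding the narrow coupon upright in the slot, about 51 mm below the cover top and hanging free; no verdict came back.

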